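Close down the hand lapping station

TASK

Close down the lapping station: set every specimen holder from the plate upright in the steel rinse tray, sweep all the stone chips off the plate into the swarf trough with the scraper block, never gripping the sharp chips with the fingers, and stand the scraper block back upright in the tray. Only once the plate is clear, lay the dust cover on it and press it down corner by corner until all four corners have clicked fully home. Leave the other things on the worktop where they are.

Things in the scene. Friction and masses are not known exactly. Their poses are not given: they have to be found in the camera images.
- station: hand lapping station, fixed: iron plate 124 (x) x 180 (y) x 24 mm thick, its face 56 mm above the origin, open on all sides. Origin: on the worktop under the plate's centre, z up, y along the plate's long side. In each long side face (x = -0.062, 0.062) two sprung catch rollers stand out 4 mm, at y = -0.065 and 0.065, 8 mm below the face; the swarf trough is at the -y end
- trough (a point): centre of the swarf trough's floor, 8 mm above the worktop, at x = 0, y = -0.121 in the station's frame: an open trough, inside 132 (x) x 70 (y) mm, rim 32 mm above the worktop; it begins just under the plate's -y end, so chips pushed over the plate's -y edge (y = -0.090 in the station's frame) drop into it
- cover: dust cover: loose shallow cap of grey plastic, 138 (x) x 188 (y) x 19 mm, 0.26 kg, open side down. Origin: centre of its lower rim, z up; top face 19 mm above it. The skirt, 16 mm deep inside, goes round the plate with 1.5 mm play, either way round (half a turn). Laid on loose it rests on the four rollers, origin about 49 mm above the station's; fully home 40 mm (top flat on the plate)
- grip (a point): middle of the cover's grip rib, 31 mm above the cover's origin; the rib is 66 mm long in the cover's x, 18 mm thick in y, 24 mm tall, and stands on the top face. The moulding flexes: its two y ends can twist a little against each other. A corner pressed straight down with about 15 N clicks 9 mm further down over its roller and stays
- tray: rinse tray, fixed: flat rectangular steel tray 150 (x) x 200 (y) mm, rim 20 mm high, walls 3 mm, floor 3 mm thick. Origin: centre of its underside, z up. The scraper block stands in its -y part at the start, the +y part is empty
- scraper: the scraper block, standing in the tray: black base 110 (x) x 28 (y) x 22 mm with flat upright faces and a wooden grip on top, 84 mm long in x, 20 mm thick in y, from 22 to 48 mm above the origin; 0.16 kg. Origin: centre of its underside, z up
- corner_0 (a point): point on the top face of the cover beside the clip of its (-x, -y) corner, 55 mm in x and 65 mm in y from the cover's middle; when home it is 59 mm above the station's origin, before the click about 68 mm
- corner_1 (a point): point on the top face of the cover beside the clip of its (+x, -y) corner, 55 mm in x and 65 mm in y from the cover's middle; when home it is 59 mm above the station's origin, before the click about 68 mm
- corner_2 (a point): point on the top face of the cover beside the clip of its (+x, +y) corner, 55 mm in x and 65 mm in y from the cover's middle; when home it is 59 mm above the station's origin, before the click about 68 mm
- corner_3 (a point): point on the top face of the cover beside the clip of its (-x, +y) corner, 55 mm in x and 65 mm in y from the cover's middle; when home it is 59 mm above the station's origin, before the click about 68 mm
- holder_0: specimen holder: steel disc 50 mm across and 20 mm high with a slice of stone cemented under it and an upright round knob on top (24 mm across, 26 mm tall, from 20 to 46 mm above the origin); 0.2 kg. Origin: centre of its underside, z up. Up to three of these stand on the plate; some may be absent
- holder_1: specimen holder: steel disc 50 mm across and 20 mm high with a slice of stone cemented under it and an upright round knob on top (24 mm across, 26 mm tall, from 20 to 46 mm above the origin); 0.2 kg. Origin: centre of its underside, z up. Up to three of these stand on the plate; some may be absent
- holder_2: specimen holder: steel disc 50 mm across and 20 mm high with a slice of stone cemented under it and an upright round knob on top (24 mm across, 26 mm tall, from 20 to 46 mm above the origin); 0.2 kg. Origin: centre of its underside, z up. Up to three of these stand on the plate; some may be absent
- chip_0: sharp stone chip, about 20 x 15 x 9 mm, lying on the plate; origin: centre of its underside. Two to four of these are there
- chip_1: sharp stone chip, about 20 x 15 x 9 mm, lying on the plate; origin: centre of its underside. Two to four of these are there
- chip_2: sharp stone chip, about 20 x 15 x 9 mm, lying on the plate; origin: centre of its underside. Two to four of these are there
- chip_3: sharp stone chip, about 20 x 15 x 9 mm, lying on the plate; origin: centre of its underside. Two to four of these are there
- wash_bottle: bystander: white wash bottle with a blue spout, 203 mm tall, behind the work; not to be moved. Over it a yellow gas rail runs along y at x = 0.646, 0.447 m above the worktop, where a wrist may strike it
- dropper: bystander: amber dropper bottle, 35 mm across, 102 mm tall, behind the work; not to be moved
- spatula: bystander: steel spatula, 174 mm long, lying left of the station; not to be moved
- tube_clamp: bystander: wooden test tube holder, 160 mm long, lying right of the station; not to be moved

How it is judged:
On the way, in this order (a step that is already met when the one before it is completed fails the run):
1. the plate is clear: every specimen holder stands in the rinse tray and every chip lies in the swarf trough (x of holder_0 in the frame of tray between -0.075 and 0.075 m and y of holder_0 in the frame of tray between -0.1 and 0.1 m and z of holder_0 in the frame of tray between 0 and 0.008 m and angle between each of holder_0, holder_1, holder_2's own z axis and vertical below 0.15 rad and x of holder_1 in the frame of tray between -0.075 and 0.075 m and y of holder_1 in the frame of tray between -0.1 and 0.1 m and z of holder_1 in the frame of tray between 0 and 0.008 m and x of holder_2 in the frame of tray between -0.075 and 0.075 m and y of holder_2 in the frame of tray between -0.1 and 0.1 m and z of holder_2 in the frame of tray between 0 and 0.008 m and x of chip_0 in the frame of station between -0.068 and 0.068 m and y of chip_0 in the frame of station between -0.158 and -0.082 m and z of chip_0 in the frame of station between 0 and 0.046 m and x of chip_1 in the frame of station between -0.068 and 0.068 m and y of chip_1 in the frame of station between -0.158 and -0.082 m and z of chip_1 in the frame of station between 0 and 0.046 m and x of chip_2 in the frame of station between -0.068 and 0.068 m and y of chip_2 in the frame of station between -0.158 and -0.082 m and z of chip_2 in the frame of station between 0 and 0.046 m and x of chip_3 in the frame of station between -0.068 and 0.068 m and y of chip_3 in the frame of station between -0.158 and -0.082 m and z of chip_3 in the frame of station between 0 and 0.046 m), for 0.2 s.
2. all four corners of the cover have clicked home on the plate (z of each of corner_0, corner_1, corner_2, corner_3 in the frame of station below 0.0612 m and x of cover in the frame of station between -0.006 and 0.006 m and y of cover in the frame of station between -0.006 and 0.006 m and angle between the y axis of cover and the y axis of station, either way round below 0.06 rad), for 0.3 s.
At the end, for the whole second after the job is handed in: every holder and the scraper block stand upright (within 0.15 rad) on the tray's floor; every chip lies in the trough, below the plate's face; the cover is on the plate, each of its four corner points less than 2.2 mm above its fully home height (all of step 1 and all of step 2 and x of scraper in the frame of tray between -0.075 and 0.075 m and y of scraper in the frame of tray between -0.1 and 0.1 m and z of scraper in the frame of tray between 0 and 0.008 m and angle between scraper's own z axis and vertical below 0.15 rad); the robot touches nothing.
It fails at once if a sharp chip is gripped or pressed with the fingers (more than 3 N) (contact force between the fingers and chip_0 above 3 N or contact force between the fingers and chip_1 above 3 N or contact force between the fingers and chip_2 above 3 N or contact force between the fingers and chip_3 above 3 N).
It fails at once if a bystander (wash bottle, dropper bottle, spatula, tube holder) is moved by more than 30 mm (distance of any of wash_bottle, dropper, spatula, tube_clamp from where it was at the start of the episode above 0.03 m).
Of holder_0, holder_1, holder_2 only 1 to 3 are there at a start; the rules pass over those that are not, and their reading is None.
Of chip_0, chip_1, chip_2, chip_3 only 2 to 4 are there at a start; the rules pass over those that are not, and their reading is None.
At some moment in a run one of cover may be knocked a few centimetres aside while the robot is not near it.
Once in a run the grip may slacken for a moment while it holds something.
It also fails if it takes over 210 s, if anything falls off the work surface, if the arm or the gripper's body presses on something with over 40 N, if the wrist force passes 120 N, or if a joint passes its speed limit or range.

ROBOT

A 6-joint arm with a two-finger parallel gripper is mounted at the origin on a cart in front of the work surface, level with it; the furniture and walls round the work are solid. World frame = base frame: x ahead of the robot, y to its left, z up, the work surface at z = 0. Lengths are in m, angles in rad, forces in N, time in s.
With the tool pointing down it reaches from about 0.25 to 0.725 m from the base axis. Payload 4 kg.
Tool frame: the origin (TCP) lies on the centre line of the jaws, within the pads' length; the fingertips stand ahead of it and the grasp point (between the pads) lies 11 mm behind it (bot.tip_extent is the z of the fingertips in the tool frame, in m); z points along the fingers, y is the direction in which the jaws open and shut (so a half turn about z gives the same grasp; the last joint's range is limited). The gripper opens to 85 mm and grips with 20 to 120 N. Pads are 22 mm wide; open, the fingers measure 114 mm over their backs; the gripper's body (76 mm by 85 mm) begins 54 mm behind the grasp point. The pads swing forward as they close: fully open they stand 13 mm farther back than shut.
Start: joints at [1.216, 0.241, 0.005, 1.335, 0, 1.571], TCP at [0.174, 0.469, 0.239] pointing down, gripper open.
Joint ranges: [-2.72, 2.72], [-1.05, 1.87], [-1.09, 1.28], [-1.99, 2.15], [-1.42, 1.44], [-3.14, 3.14]. Speed limits (rad/s): [2.79, 2.79, 3.14, 3.14, 3.14, 3.14].

INTERFACE

Orientations are given as a unit quaternion [x, y, z, w].
In Python, from workcell import bot gives the robot as it stands.
- The arm moves only by the shell command python3 -m jog 'ROWS'. ROWS is JSON, a list that holds one entry, the list of rows, each a list of 7 numbers: the shift along the world's x, y, z in m, then the turn, a rotation vector about the world's x, y, z in degrees, then the closure in counts, from 0 (fully open) to 255 (shut). In form: [[[tx, ty, tz, ax, ay, az, fingers], ...]]. A call has 1 to 10 rows; each row is the pose to reach, as a shift and turn from the pose commanded when the call began; what a row does not reach only later rows make up. A row lasts 1/12 s, in which the tool goes at most 41.7 mm and 7.16 degrees, less where a joint would pass 70% of its speed; a pose out of reach is approached as far as the arm can. A call with a gripper value outside its range is refused whole. The fingers move at their own pace and stop on an object; the grip force is fixed at half the most. Time passes only in rows, so rows that repeat a pose let the fingers close. It gives the time, the measured TCP pose, the force and the opening at its end, in the units of the state.
- bot.get_obs(): the state, without advancing time (a new reading comes with each control period).
- bot.camera(name): name is "scene" or "side" or "wrist"; returns the picture (384x512x3 uint8, blue, green, red); there is no depth.
- bot.camera_model(name): a dict with "K" (3x3 intrinsics, pixels), "k1" (the pictures are not rectified: a ray, as slopes to the right and down, at radius r is drawn at 1 + k1 r^2 times it, then the intrinsics apply), "T" (4x4, takes a point from camera to world coordinates). Camera axes: x right, y down, z forward; pixel columns grow to the right and rows downward; lengths in m; the calibration is good to about 2 mm. A picture is of the moment at which its call begins: read the wrist's pose just before it. camera_model takes no time and is no camera call; for the wrist camera it gives the pose at the moment of the call.
- bot.job_done(): hands the job in, once; it reports no verdict.
The state is a dict: "clock": time; "joint_pos": joint angles; "joint_vel": joint speeds; "tau": joint torques, N m; "eef_pos": TCP position; "tool_rot": TCP orientation; "ft_force": force on the tool from outside, world axes, zero at the start; "ft_torque": the same for the moment, N m; "grip_width": finger opening in m.
Only numpy, scipy, OpenCV 4.12 (cv2) and the standard library are available. Lean on these libraries where they do the work, as an engineer would, in place of code of your own. Each camera call takes 0.05 s, during which the arm holds its last target. There are 200 camera calls.

## Working session

There is one attempt and no reset: what is moved stays moved. The work goes in short steps, Python scripts to look and compute and a shell command to move; the robot and the scene stay as the last step left them, time stands still between calls to the robot, and variables do not carry over. Pictures are saved under pics/ and viewed, about 12 in all and at most 16, crops included, and the job is handed in when it is done.

```bash
ls; mkdir -p pics
cat > h.py <<'E'
import numpy as np, cv2, json
from scipy.spatial.transform import Rotation as R
from workcell import bot
def ray(m,u,v):
    K=np.array(m["K"]);T=np.array(m["T"])
    k=float(m["k1"]); 
    d=np.array([(u-K[0,2])/K[0,0],(v-K[1,2])/K[1,1]]); s=d.copy()
    for _ in range(20): s=d/(1+k*(s@s))
    r=T[:3,:3]@np.array([s[0],s[1],1]); return T[:3,3],r/np.linalg.norm(r)
def onz(m,u,v,z):
    o,r=ray(m,u,v); return o+r*(z-o[2])/r[2]
def proj(m,p):
    K=np.array(m["K"]);T=np.array(m["T"]); c=T[:3,:3].T@(np.array(p)-T[:3,3]); s=c[:2]/c[2]
    s=s*(1+float(m["k1"])*(s@s)); return np.array([K[0,0]*s[0]+K[0,2],K[1,1]*s[1]+K[1,2]])
def snap(name,fn):
    m=bot.camera_model(name); im=np.array(bot.camera(name)); cv2.imwrite("pics/"+fn,im)
    np.save("pics/"+fn[:-4]+".npy",np.concatenate([np.array(m["K"]).ravel(),[float(m["k1"])],np.array(m["T"]).ravel()])); return m,im
def load(fn):
    a=np.load("pics/"+fn[:-4]+".npy"); return dict(K=a[:9].reshape(3,3),k1=a[9],T=a[10:].reshape(4,4)),cv2.imread("pics/"+fn)
E
python3 - <<'E'
from h import *
m,a=snap("scene","s0.png"); m2,b=snap("side","d0.png"); m3,c=snap("wrist","w0.png")
for x in(m,m2,m3): print(np.round(x["K"],1).tolist(),x["k1"],np.round(x["T"],3).tolist())
cv2.imwrite("pics/m0.png",cv2.resize(np.hstack([a,b]),(800,300)))
o=bot.get_obs(); print({k:np.round(v,3).tolist() for k,v in o.items()}, bot.tip_extent)
E
```

```text
pics
[[370.9, 0.0, 253.0], [0.0, 370.9, 187.7], [0.0, 0.0, 1.0]] -0.05303175406914949 [[0.699, -0.471, 0.538, -0.07], [-0.715, -0.457, 0.529, -0.614], [-0.003, -0.754, -0.657, 0.86], [0.0, 0.0, 0.0, 1.0]]
[[433.3, 0.0, 257.3], [0.0, 433.3, 185.0], [0.0, 0.0, 1.0]] -0.12275081236466576 [[-0.999, -0.018, 0.037, 0.534], [-0.041, 0.414, -0.91, 1.34], [0.001, -0.91, -0.414, 0.658], [0.0, 0.0, 0.0, 1.0]]
[[272.1, 0.0, 254.9], [0.0, 272.1, 193.4], [0.0, 0.0, 1.0]] -0.04351458061694149 [[0.347, 0.894, 0.283, 0.101], [0.938, -0.33, -0.106, 0.497], [-0.001, 0.302, -0.953, 0.374], [0.0, 0.0, 0.0, 1.0]]
{'clock': 0.15, 'joint_pos': [1.216, 0.241, 0.004, 1.335, 0.0, 1.571], 'joint_vel': [-0.0, -0.003, 0.004, -0.001, 0.001, -0.0], 'tau': [0.0, -37.263, 25.264, 0.012, -0.0, -0.0], 'eef_pos': [0.174, 0.468, 0.239], 'tool_rot': [0.176, 0.984, -0.001, -0.0], 'ft_force': [0.111, 0.269, 0.514], 'ft_torque': [-0.025, 0.041, -0.04], 'grip_width': 0.085} 0.008
```

View pics/s0.png

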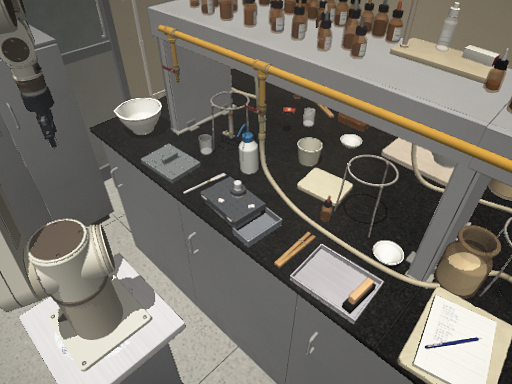

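View pics/d0.png

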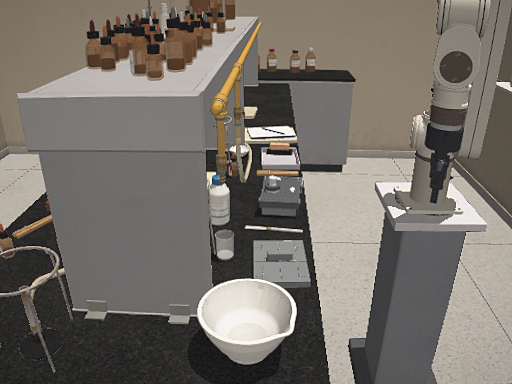

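The scene view shows the cover near (170,160), the plate near (235,200) with one holder at (238,187), the trough near (258,225), and the tray near (337,280) with the scraper at (358,293). I'll enlarge the work area.

Run:
```python
from h import *
m,a=load("s0.png")
cv2.imwrite("pics/c0.png",cv2.resize(a[135:325,130:390],None,fx=3,fy=3,interpolation=cv2.INTER_CUBIC))
for n,u,v,z in [("cover",170,160,.0),("plate",235,200,.056),("knob",238,183,.1),("trough",258,226,.008),("tray",337,283,0),("scr",358,292,.04),("bottle",248,170,0),("dropper",327,217,0)]:
    print(n,onz(m,u,v,z).round(3))
```

```text
cover [0.528 0.424 0.   ]
plate [0.507 0.032 0.056]
knob [0.536 0.047 0.1  ]
trough [ 0.509 -0.067  0.008]
tray [ 0.511 -0.365  0.   ]
scr [ 0.499 -0.431  0.04 ]
bottle [0.694 0.162 0.   ]
dropper [ 0.699 -0.195  0.   ]
```

View pics/c0.png

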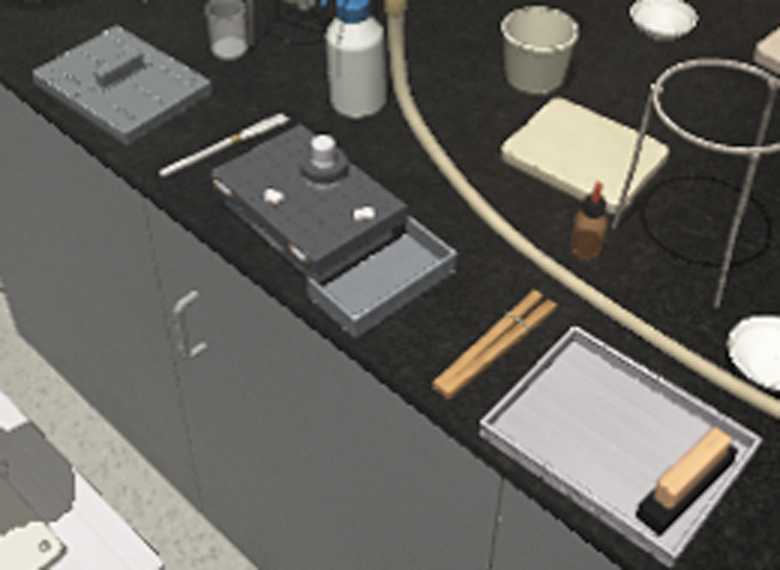

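The crop shows the cover (corners 35,75 / 117,27 / 210,87 / 126,136), one holder with its knob at (322,148), two white chips at (273,195) and (364,214), and the scraper grip running from (665,495) to (720,440). I'll turn these into poses.

Run:
```python
from h import *
m,a=load("s0.png")
P=lambda u,v,z:onz(m,130+u/3-.33,135+v/3-.33,z)
def quad(n,c,z):
    q=np.array([P(u,v,z) for u,v in c]); L,T,Rr,B=q
    print(n,"ctr",q.mean(0).round(4),"x-side",np.linalg.norm(T-L).round(3),np.linalg.norm(Rr-B).round(3),"y-side",np.linalg.norm(L-B).round(3),np.linalg.norm(T-Rr).round(3),
     "yaw of y axis from +y(deg)",[np.degrees(np.arctan2(-(d)[0],d[1])).round(1) for d in (L-B,T-Rr)],"x axis",[np.degrees(np.arctan2(d[1],d[0])).round(1) for d in(T-L,Rr-B)])
quad("cover",[(35,75),(117,27),(210,87),(126,136)],.019)
quad("plate",[(213,180),(297,127),(405,207),(310,265)],.056)
quad("tray",[(482,428),(575,332),(760,440),(672,560)],.02)
print("grip rib",P(96,76,.043),P(143,58,.043))
print("knobtop",P(322,142,.102)); print("chips",P(273,196,.06),P(364,214,.06))
print("scr grip ends",P(663,492,.051),P(720,437,.051))
```

```text
cover ctr [0.5106 0.3942 0.019 ] x-side 0.137 0.13 y-side 0.183 0.193 yaw of y axis from +y(deg) [np.float64(2.7), np.float64(0.7)] x axis [np.float64(5.3), np.float64(1.0)]
plate ctr [0.5027 0.0447 0.056 ] x-side 0.124 0.127 y-side 0.167 0.179 yaw of y axis from +y(deg) [np.float64(-4.6), np.float64(-3.6)] x axis [np.float64(0.5), np.float64(-4.8)]
tray ctr [ 0.505  -0.3634  0.02  ] x-side 0.15 0.155 y-side 0.196 0.196 yaw of y axis from +y(deg) [np.float64(2.5), np.float64(4.0)] x axis [np.float64(2.7), np.float64(2.8)]
grip rib [0.47649928 0.39392387 0.043     ] [0.53969615 0.38252139 0.043     ]
knobtop [0.53583036 0.05145805 0.102     ]
chips [0.47212372 0.06167771 0.06      ] [ 0.5195591  -0.02647207  0.06      ]
scr grip ends [ 0.46182212 -0.43103367  0.051     ] [ 0.54219508 -0.43649911  0.051     ]
```

```bash
python3 -m jog '[[[0.15,-0.2,0.01,0,0,20.2,0],[0.15,-0.2,0.01,0,0,20.2,0],[0.15,-0.2,0.01,0,0,20.2,0],[0.15,-0.2,0.01,0,0,20.2,0],[0.15,-0.2,0.01,0,0,20.2,0],[0.15,-0.2,0.01,0,0,20.2,0],[0.15,-0.2,0.01,0,0,20.2,0],[0.15,-0.2,0.01,0,0,20.2,0]]]'; python3 -m jog '[[[0.176,-0.224,0,0,0,0,0],[0.176,-0.224,0,0,0,0,0],[0.176,-0.224,0,0,0,0,0],[0.176,-0.224,0,0,0,0,0],[0.176,-0.224,0,0,0,0,0],[0.176,-0.224,0,0,0,0,0],[0.176,-0.224,0,0,0,0,0],[0.176,-0.224,0,0,0,0,0],[0.176,-0.224,0,0,0,0,0],[0.176,-0.224,0,0,0,0,0]]]'
python3 - <<'E'
from h import *
m,a=snap("wrist","w1.png"); o=bot.get_obs(); print({k:np.round(o[k],4).tolist() for k in("clock","joint_pos","eef_pos","tool_rot","ft_force")}); print(np.round(m["T"],3).tolist())
E
```

```text
clock: 0.82
eef_pos: [0.3252, 0.2663, 0.2494]
tool_rot: [0.004, 1.0, -0.0, 0.0]
ft_force: [-0.3, -1.1, 0.1]
grip_width: 0.0853
clock: 1.65
eef_pos: [0.4992, 0.0457, 0.2487]
tool_rot: [0.001, 1.0, 0.0, -0.001]
ft_force: [-0.4, 0.2, -0.2]
grip_width: 0.0854
{'clock': 1.7, 'joint_pos': [0.0919, 0.2398, 0.0291, 1.3613, 0.0005, 0.0925], 'eef_pos': [0.4989, 0.0461, 0.2489], 'tool_rot': [0.0003, 1.0, 0.0002, -0.0007], 'ft_force': [-0.138, -0.1057, 0.1855]}
[[0.001, 0.954, 0.301, 0.422], [1.0, -0.002, 0.001, 0.047], [0.002, 0.301, -0.954, 0.384], [0.0, 0.0, 0.0, 1.0]]
```

View pics/w1.png

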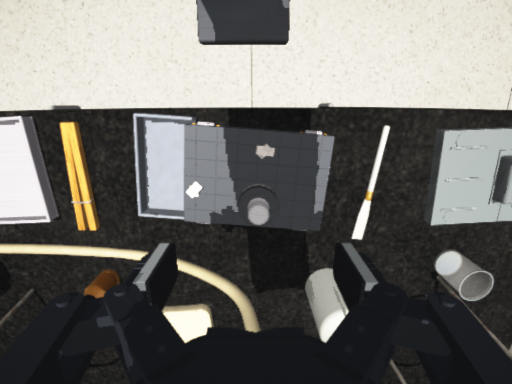

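The wrist view (image right = +y, down = +x) shows two chips at (265,151) and (194,189), the holder knob at (259,210), and the plate face from about (186,124) to (333,135) to (320,230) to (184,222).

Run:
```python
from h import *
m,a=load("w1.png")
g=cv2.cvtColor(a,cv2.COLOR_BGR2GRAY)
for n,u,v,z in [("TL",185,124,.056),("TR",333,135,.056),("BR",320,230,.056),("BL",184,222,.056),("knob",259,211,.102),("chipA",265,151,.062),("chipB",194,189,.062),("trough TL rim",135,115,.032),("trough BL",140,217,.032)]: print(n,onz(m,u,v,z).round(4))
cv2.imwrite("pics/c1.png",cv2.resize(a[95:245,110:350],None,fx=3.3,fy=3.3,interpolation=cv2.INTER_CUBIC))
```

```text
TL [ 0.4398 -0.0347  0.056 ]
TR [0.4528 0.1405 0.056 ]
BR [0.5765 0.1336 0.056 ]
BL [ 0.5647 -0.0456  0.056 ]
knob [0.5315 0.0519 0.102 ]
chipA [0.471  0.0594 0.062 ]
chipB [ 0.5178 -0.0279  0.062 ]
trough TL rim [ 0.4295 -0.1031  0.032 ]
trough BL [ 0.5676 -0.1141  0.032 ]
```

View pics/c1.png

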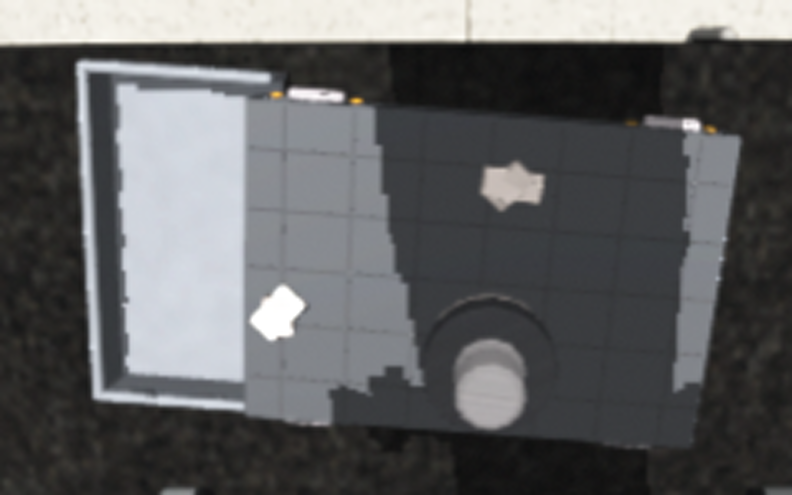

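```bash
python3 -m jog '[[[0.037,0.0055,-0.04,0,0,0,0],[0.037,0.0055,-0.08,0,0,0,0],[0.037,0.0055,-0.12,0,0,0,0],[0.037,0.0055,-0.15,0,0,0,0],[0.037,0.0055,-0.161,0,0,0,0],[0.037,0.0055,-0.161,0,0,0,0],[0.037,0.0055,-0.161,0,0,0,0]]]'; python3 -m jog '[[[0,0,0,0,0,0,255],[0,0,0,0,0,0,255],[0,0,0,0,0,0,255],[0,0,0,0,0,0,255],[0,0,0,0,0,0,255],[0,0,0,0,0,0,255],[0,0,0,0,0,0,255],[0,0,0,0,0,0,255]]]'
```

```text
clock: 2.28
eef_pos: [0.5358, 0.0519, 0.0882]
tool_rot: [-0.0, 1.0, 0.0, -0.001]
ft_force: [1.0, -0.3, 0.9]
grip_width: 0.0852
clock: 2.95
eef_pos: [0.5375, 0.0503, 0.0895]
tool_rot: [0.001, 1.0, 0.0, 0.001]
ft_force: [-0.8, -0.4, 6.4]
grip_width: 0.0219
```

```bash
python3 -m jog '[[[0,0,0.02,0,0,0,255],[0,0,0.05,0,0,0,255],[0,0,0.09,0,0,0,255],[0,0,0.11,0,0,0,255],[0,0,0.11,0,0,0,255]]]'
python3 - <<'E'
from h import *
snap("wrist","w2.png"); snap("scene","s2.png")
a=cv2.imread("pics/s2.png")[100:320,150:400]; b=cv2.imread("pics/w2.png")
cv2.imwrite("pics/c2.png",np.hstack([cv2.resize(a,(400,352)),cv2.resize(b,(400,352))]))
E
```

```text
clock: 3.37
eef_pos: [0.5398, 0.0505, 0.2037]
tool_rot: [0.001, 1.0, 0.0, 0.005]
ft_force: [0.5, 0.8, -0.7]
grip_width: 0.0215
```

View pics/c2.png

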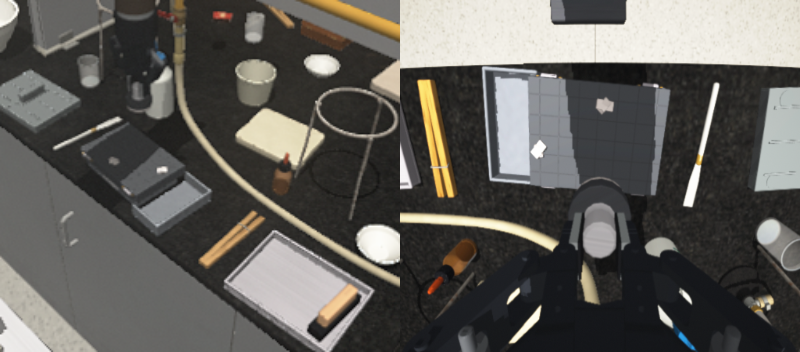

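Holder is held and the plate shows only the two chips. I'll carry it to the +y half of the tray.

```bash
python3 -m jog '[[[-0.033,-0.04,0,0,0,0,255],[-0.033,-0.08,0,0,0,0,255],[-0.033,-0.12,0,0,0,0,255],[-0.033,-0.16,0,0,0,0,255],[-0.033,-0.2,0,0,0,0,255],[-0.033,-0.24,0,0,0,0,255],[-0.033,-0.28,0,0,0,0,255],[-0.033,-0.32,0,0,0,0,255],[-0.033,-0.35,0,0,0,0,255],[-0.033,-0.363,0,0,0,0,255]]]'; python3 -m jog '[[[0,0,-0.03,0,0,0,255],[0,0,-0.06,0,0,0,255],[0,0,-0.09,0,0,0,255],[0,0,-0.12,0,0,0,255],[0,0,-0.14,0,0,0,255],[0,0,-0.15,0,0,0,255],[0,0,-0.155,0,0,0,255],[0,0,-0.155,0,0,0,255]]]'
```

```text
clock: 4.3
eef_pos: [0.5017, -0.3163, 0.1949]
tool_rot: [0.003, 1.0, 0.001, -0.002]
ft_force: [1.0, 0.1, -2.1]
grip_width: 0.0219
clock: 4.97
eef_pos: [0.5027, -0.3116, 0.0415]
tool_rot: [0.001, 1.0, 0.001, -0.002]
ft_force: [0.5, 0.6, -1.0]
grip_width: 0.0217
```

Run:
```python
from h import *
snap("wrist","w3.png"); m,a=snap("scene","s3.png"); b=cv2.imread("pics/w3.png")
cv2.imwrite("pics/c3.png",np.hstack([cv2.resize(a[220:330,270:400],(400,338)),cv2.resize(b,(400,338))]))
```

```text
(no output)
```

View pics/c3.png

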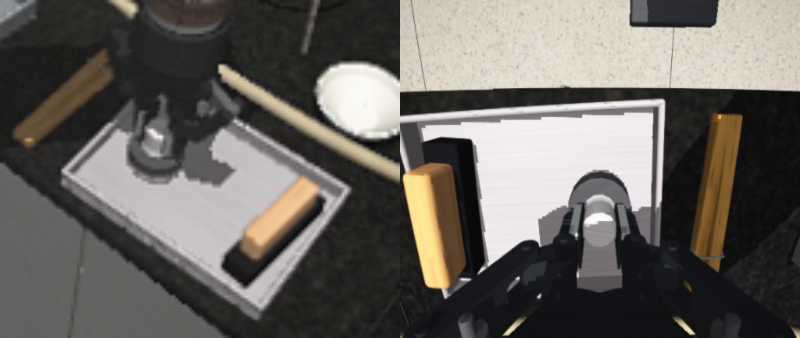

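The holder is over the tray's +y part and still upright. I'll set it down in small steps.

```bash
python3 -m jog '[[[0,0,-0.002,0,0,0,255],[0,0,-0.004,0,0,0,255],[0,0,-0.005,0,0,0,255],[0,0,-0.005,0,0,0,255]]]'
```

```text
clock: 5.4
eef_pos: [0.5039, -0.3127, 0.0387]
tool_rot: [0.001, 1.0, -0.0, 0.0]
ft_force: [-0.1, 0.5, -2.8]
grip_width: 0.022
```

```bash
python3 -m jog '[[[0,0,-0.001,0,0,0,255],[0,0,-0.002,0,0,0,255],[0,0,-0.003,0,0,0,255],[0,0,-0.0035,0,0,0,255],[0,0,-0.0035,0,0,0,255]]]'
```

```text
clock: 5.82
eef_pos: [0.5039, -0.3128, 0.0366]
tool_rot: [0.001, 1.0, -0.0, 0.0]
ft_force: [-3.7, 1.5, 8.3]
grip_width: 0.0216
```

```bash
python3 -m jog '[[[0,0,0,0,0,0,0],[0,0,0,0,0,0,0],[0,0,0,0,0,0,0],[0,0,0.0,0,0,0,0],[0,0,0.0,0,0,0,0],[0,0,0.04,0,0,0,0],[0,0,0.08,0,0,0,0],[0,-0.04,0.12,0,0,0,0],[0,-0.08,0.15,0,0,0,0],[0,-0.1,0.16,0,0,0,0]]]'; python3 -m jog '[[[0,-0.02,0.01,0,0,0,0],[0,-0.02,0.01,0,0,0,0],[0,-0.02,0.01,0,0,0,0]]]';python3 - <<'E'
from h import *
m,b=snap("wrist","w4.png"); print(bot.get_obs()["eef_pos"].round(4) if hasattr(bot.get_obs()["eef_pos"],'round') else bot.get_obs()["eef_pos"])
hsv=cv2.cvtColor(b,cv2.COLOR_BGR2HSV); w=cv2.inRange(hsv,(5,60,80),(25,255,255))
for c in cv2.findContours(w,cv2.RETR_EXTERNAL,cv2.CHAIN_APPROX_SIMPLE)[0]:
    if cv2.contourArea(c)>300:
        r=cv2.minAreaRect(c); print(r, [onz(m,*p,.051).round(4).tolist() for p in cv2.boxPoints(r)])
E
```

```text
clock: 6.65
eef_pos: [0.5045, -0.4101, 0.196]
tool_rot: [-0.0, 1.0, -0.001, 0.001]
ft_force: [1.3, -1.6, -0.3]
grip_width: 0.0856
clock: 6.9
eef_pos: [0.5035, -0.431, 0.203]
tool_rot: [0.002, 1.0, -0.0, 0.001]
ft_force: [0.6, -0.0, 0.1]
grip_width: 0.0855
[ 0.5033 -0.4295  0.202 ]
((418.5, 366.0), (34.0, 25.0), 90.0) [[0.7479, -0.2181, 0.051], [0.7497, -0.1812, 0.051], [0.8187, -0.1652, 0.051], [0.8162, -0.2046, 0.051]]
((106.35000610351562, 368.54998779296875), (41.74205780029297, 35.10127639770508), 71.56504821777344) [[0.7572, -0.6753, 0.051], [0.7346, -0.6223, 0.051], [0.8118, -0.6167, 0.051], [0.8386, -0.6735, 0.051]]
((498.85150146484375, 327.9851379394531), (37.78318786621094, 23.28907585144043), 50.710594177246094) [[0.702, -0.1247, 0.051], [0.6781, -0.1054, 0.051], [0.7323, -0.0509, 0.051], [0.7586, -0.0705, 0.051]]
((440.656494140625, 265.9966125488281), (142.12939453125, 13.131860733032227), 4.467159271240234) [[0.6129, -0.2895, 0.051], [0.5947, -0.2907, 0.051], [0.6145, -0.1025, 0.051], [0.6343, -0.0976, 0.051]]
((250.6961212158203, 270.2907409667969), (20.27237319946289,
[... 265 characters left out ...]
51], [0.5368, -0.73, 0.051], [0.6311, -0.5935, 0.051], [0.7228, -0.6534, 0.051]]
((252.34439086914062, 181.99026489257812), (18.775863647460938, 74.66681671142578), 3.5763344764709473) [[0.5477, -0.4459, 0.051], [0.4633, -0.4394, 0.051], [0.4646, -0.4198, 0.051], [0.5493, -0.4246, 0.051]]
((430.7402648925781, 180.01016235351562), (20.292373657226562, 126.63908386230469), 12.82878303527832) [[0.5758, -0.249, 0.051], [0.434, -0.2424, 0.051], [0.4382, -0.2199, 0.051], [0.5822, -0.2233, 0.051]]
((98.87857055664062, 157.00927734375), (199.57916259765625, 95.38163757324219), 40.634742736816406) [[0.4428, -0.7119, 0.051], [0.3745, -0.6267, 0.051], [0.5085, -0.4836, 0.051], [0.5993, -0.5647, 0.051]]
```

View pics/w4.png

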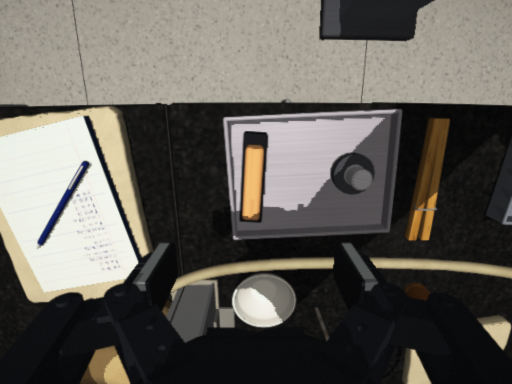

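The tray holds the holder upright at (352,173). The scraper grip box comes out 84 x 20 mm, centred at (0.505, -0.433) with yaw about -4°, the same as the station. I'll grasp it.

```bash
python3 -m jog '[[[0.0015,-0.003,-0.04,0,0,-4,0],[0.0015,-0.003,-0.08,0,0,-4,0],[0.0015,-0.003,-0.12,0,0,-4,0],[0.0015,-0.003,-0.15,0,0,-4,0],[0.0015,-0.003,-0.167,0,0,-4,0],[0.0015,-0.003,-0.167,0,0,-4,0],[0.0015,-0.003,-0.167,0,0,-4,0]]]'; python3 -m jog '[[[0,0,0,0,0,0,255],[0,0,0,0,0,0,255],[0,0,0,0,0,0,255],[0,0,0,0,0,0,255],[0,0,0,0,0,0,255],[0,0,0,0,0,0,255],[0,0,0,0,0,0,255],[0,0,0,0,0,0,255]]]'; python3 -m jog '[[[0,0,0.02,0,0,0,255],[0,0,0.05,0,0,0,255],[0,0,0.09,0,0,0,255],[0,0,0.12,0,0,0,255],[0,0,0.12,0,0,0,255]]]'
python3 - <<'E'
from h import *
snap("wrist","w5.png"); m,a=snap("scene","s5.png"); b=cv2.imread("pics/w5.png")
cv2.imwrite("pics/c5.png",np.hstack([cv2.resize(a[190:330,250:415],(400,338)),cv2.resize(b,(400,338))]))
E
```

```text
clock: 7.53
eef_pos: [0.5042, -0.4302, 0.0339]
tool_rot: [0.035, 0.999, 0.002, -0.002]
ft_force: [0.7, -0.1, 0.3]
grip_width: 0.0855
clock: 8.2
eef_pos: [0.5057, -0.4333, 0.037]
tool_rot: [0.036, 0.999, -0.001, 0.001]
ft_force: [-0.1, 0.2, 6.1]
grip_width: 0.0188
clock: 8.62
eef_pos: [0.5081, -0.4351, 0.1636]
tool_rot: [0.036, 0.999, -0.004, 0.005]
ft_force: [1.5, -0.6, -1.0]
grip_width: 0.0186
```

View pics/c5.png

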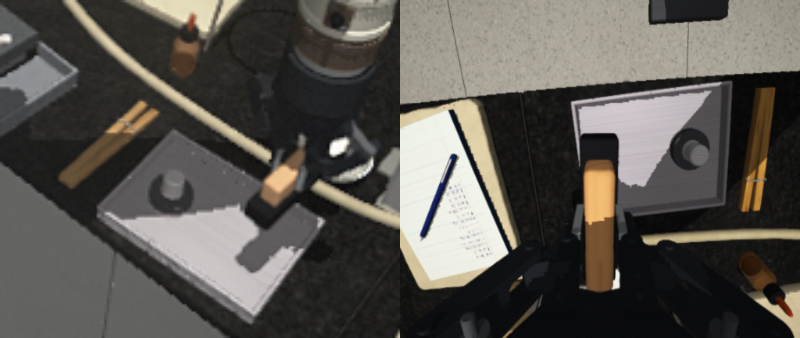

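Scraper is gripped straight. I'll carry it over the +y end of the plate.

```bash
python3 -m jog '[[[0.003,0.03,0,0,0,0,255],[0.003,0.07,0,0,0,0,255],[0.003,0.11,0,0,0,0,255],[0.003,0.15,0,0,0,0,255],[0.003,0.19,0,0,0,0,255],[0.003,0.23,0,0,0,0,255],[0.003,0.27,0,0,0,0,255],[0.003,0.31,0,0,0,0,255],[0.003,0.35,0,0,0,0,255],[0.003,0.39,0,0,0,0,255]]]'; python3 -m jog '[[[0.003,0.04,0,0,0,0,255],[0.003,0.08,0,0,0,0,255],[0.003,0.12,0,0,0,0,255],[0.003,0.145,0,0,0,0,255],[0.003,0.151,0,0,0,0,255],[0.003,0.151,0,0,0,0,255],[0.003,0.151,0,0,0,0,255]]]'
python3 - <<'E'
from h import *
m,b=snap("wrist","w6.png"); print(np.round(bot.get_obs()["eef_pos"],4),bot.get_obs()["grip_width"])
cv2.imwrite("pics/c6.png",b[60:384,100:430])
E
```

```text
clock: 9.55
eef_pos: [0.5058, -0.0407, 0.1532]
tool_rot: [0.036, 0.999, 0.0, -0.003]
ft_force: [0.8, 0.4, -1.5]
grip_width: 0.0186
clock: 10.13
eef_pos: [0.5098, 0.1079, 0.154]
tool_rot: [0.036, 0.999, -0.001, -0.002]
ft_force: [-0.6, -0.5, -1.8]
grip_width: 0.019
[0.5102 0.1073 0.1544] 0.018542388276486597
```

View pics/w6.png

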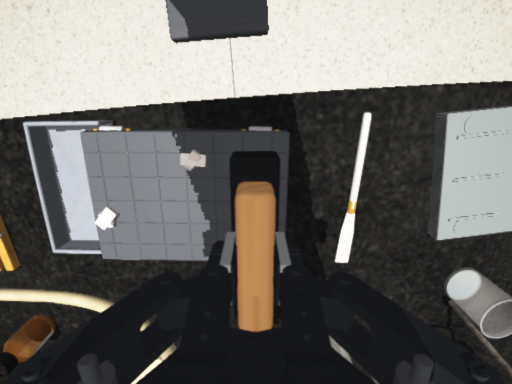

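Scraper is square with the plate, and both chips lie ahead of it on the -y side. I'll lower it.

```bash
python3 -m jog '[[[0.001,0,-0.03,0,0,0,255],[0.001,0,-0.05,0,0,0,255],[0.001,0,-0.058,0,0,0,255],[0.001,0,-0.061,0,0,0,255],[0.001,0,-0.063,0,0,0,255],[0.001,0,-0.063,0,0,0,255]]]'; python3 -m jog '[[[0,0,-0.001,0,0,0,255],[0,0,-0.001,0,0,0,255],[0,0,-0.001,0,0,0,255]]]'
```

```text
clock: 10.68
eef_pos: [0.5127, 0.1077, 0.0934]
tool_rot: [0.037, 0.999, 0.0, 0.0]
ft_force: [-0.7, 1.0, -1.7]
grip_width: 0.0185
clock: 10.93
eef_pos: [0.5128, 0.1085, 0.0928]
tool_rot: [0.036, 0.999, 0.0, 0.001]
ft_force: [-0.1, -1.0, -1.9]
grip_width: 0.0187
```

```bash
python3 -m jog '[[[0,0,-0.001,0,0,0,255],[0,0,-0.002,0,0,0,255],[0,0,-0.002,0,0,0,255]]]'; python3 -m jog '[[[0,0,-0.001,0,0,0,255],[0,0,-0.0015,0,0,0,255],[0,0,-0.0015,0,0,0,255]]]'
```

```text
clock: 11.18
eef_pos: [0.5124, 0.1085, 0.0901]
tool_rot: [0.036, 0.999, 0.0, 0.0]
ft_force: [0.3, -0.3, -1.4]
grip_width: 0.0188
clock: 11.43
eef_pos: [0.5124, 0.1084, 0.09]
tool_rot: [0.036, 0.999, 0.0, 0.001]
ft_force: [-2.7, 0.0, 7.8]
grip_width: 0.019
```

In contact. Sweep along the station's -y, with the line turned by -4°.

```bash
python3 -m jog '[[[-0.0006,-0.008,0.0003,0,0,0,255],[-0.0011,-0.016,0.0003,0,0,0,255],[-0.0017,-0.024,0.0003,0,0,0,255],[-0.0022,-0.032,0.0003,0,0,0,255],[-0.0028,-0.04,0.0003,0,0,0,255],[-0.0034,-0.048,0.0003,0,0,0,255],[-0.0039,-0.056,0.0003,0,0,0,255],[-0.0045,-0.064,0.0003,0,0,0,255],[-0.005,-0.072,0.0003,0,0,0,255],[-0.0056,-0.08,0.0003,0,0,0,255]]]'; python3 -m jog '[[[-0.0006,-0.008,0,0,0,0,255],[-0.0011,-0.016,0,0,0,0,255],[-0.0017,-0.024,0,0,0,0,255],[-0.0022,-0.032,0,0,0,0,255],[-0.0028,-0.04,0,0,0,0,255],[-0.0034,-0.048,0,0,0,0,255],[-0.0039,-0.056,0,0,0,0,255],[-0.0045,-0.064,0,0,0,0,255],[-0.005,-0.07,0,0,0,0,255],[-0.0051,-0.073,0,0,0,0,255]]]'
python3 - <<'E'
from h import *
m,b=snap("wrist","w7.png"); m,a=snap("scene","s7.png"); print(np.round(bot.get_obs()["eef_pos"],4),bot.get_obs()["grip_width"])
cv2.imwrite("pics/c7.png",np.hstack([cv2.resize(a[160:260,180:300],(400,338)),cv2.resize(b,(400,338))]))
E
```

```text
clock: 12.27
eef_pos: [0.5079, 0.0289, 0.0899]
tool_rot: [0.036, 0.999, 0.002, 0.002]
ft_force: [0.9, 5.0, 5.9]
grip_width: 0.0188
clock: 13.1
eef_pos: [0.5025, -0.0444, 0.0899]
tool_rot: [0.036, 0.999, 0.002, 0.001]
ft_force: [-0.1, 5.4, 7.3]
grip_width: 0.0188
[ 0.5025 -0.0448  0.0899] 0.019112027705031995
```

View pics/c7.png

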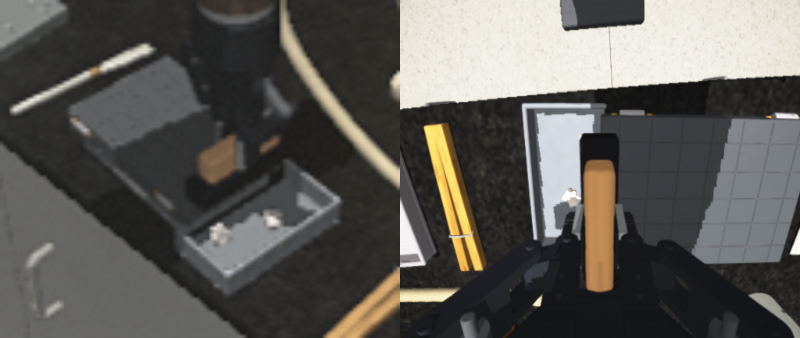

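Both chips lie in the trough at (218,232) and (270,215) of the left half, and the plate is bare. The scraper goes back to the tray.

```bash
python3 -m jog '[[[0,0,0.03,0,0,0,255],[0,0,0.065,0,0,0,255],[0.001,-0.03,0.075,0,0,0,255],[0.002,-0.07,0.075,0,0,0,255],[0.003,-0.11,0.075,0,0,0,255],[0.003,-0.15,0.075,0,0,0,255],[0.003,-0.19,0.075,0,0,0,255],[0.003,-0.23,0.075,0,0,0,255],[0.003,-0.27,0.075,0,0,0,255],[0.003,-0.31,0.075,0,0,0,255]]]'; python3 -m jog '[[[0,-0.04,0,0,0,0,255],[0,-0.065,0,0,0,0,255],[0,-0.073,0,0,0,0,255],[0,-0.073,-0.03,0,0,0,255],[0,-0.073,-0.06,0,0,0,255],[0,-0.073,-0.09,0,0,0,255],[0,-0.073,-0.11,0,0,0,255],[0,-0.073,-0.12,0,0,0,255],[0,-0.073,-0.124,0,0,0,255],[0,-0.073,-0.124,0,0,0,255]]]'; python3 -m jog '[[[0,0,-0.001,0,0,0,255],[0,0,-0.002,0,0,0,255],[0,0,-0.002,0,0,0,255]]]'
```

```text
clock: 14.03
eef_pos: [0.5027, -0.3572, 0.1626]
tool_rot: [0.037, 0.999, 0.0, -0.001]
ft_force: [0.6, -0.2, -2.0]
grip_width: 0.0191
clock: 14.87
eef_pos: [0.5039, -0.4274, 0.0392]
tool_rot: [0.036, 0.999, 0.0, -0.001]
ft_force: [0.6, -0.0, -1.9]
grip_width: 0.0184
clock: 15.12
eef_pos: [0.5054, -0.4283, 0.0391]
tool_rot: [0.036, 0.999, -0.001, 0.001]
ft_force: [0.3, 0.7, -1.0]
grip_width: 0.0189
```

```bash
python3 -m jog '[[[0,0,-0.001,0,0,0,255],[0,0,-0.0015,0,0,0,255],[0,0,-0.0015,0,0,0,255]]]'; python3 -m jog '[[[0,0,-0.001,0,0,0,255],[0,0,-0.0015,0,0,0,255],[0,0,-0.0015,0,0,0,255]]]'
```

```text
clock: 15.37
eef_pos: [0.505, -0.428, 0.0371]
tool_rot: [0.036, 0.999, -0.0, 0.001]
ft_force: [0.5, 0.5, 1.6]
grip_width: 0.0187
clock: 15.62
eef_pos: [0.505, -0.4281, 0.037]
tool_rot: [0.036, 0.999, -0.001, 0.001]
ft_force: [-2.7, 1.5, 7.9]
grip_width: 0.019
```

```bash
python3 -m jog '[[[0,0,0,0,0,0,0],[0,0,0,0,0,0,0],[0,0,0,0,0,0,0],[0,0,0.0,0,0,0,0],[0,0,0.0,0,0,0,0],[0,0,0.04,0,0,0,0],[0,0,0.08,0,0,0,0],[0,0,0.12,0,0,0,0],[0,0,0.16,0,0,4,0],[0,0,0.2,0,0,4,0]]]'; python3 -c "
from h import *
snap('wrist','w8.png')"; python3 -m jog '[[[0,0.04,0,0,0,0,0],[0,0.08,0,0,0,0,0],[0,0.12,0,0,0,0,0],[0,0.16,0,0,0,0,0],[0,0.2,0,0,0,0,0],[0,0.24,0,0,0,0,0],[0,0.28,0,0,0,0,0],[0,0.32,0,0,0,0,0],[0,0.36,0,0,0,0,0],[0,0.4,0,0,0,0,0]]]';  python3 -m jog '[[[0,0.04,0,0,0,0,0],[0,0.07,0,0,0,0,0],[0,0.07,0,0,0,0,0],[0,0.07,0,0,0,0,0]]]'; python3 -c "
from h import *
snap('wrist','w9.png');print(bot.get_obs()['eef_pos'])"; python3 -m jog '[[[0,0.04,0,0,0,0,0],[0,0.08,0,0,0,0,0],[0,0.12,0,0,0,0,0],[0,0.16,0,0,0,0,0],[0,0.2,0,0,0,0,0],[0,0.24,0,0,0,0,0],[0,0.28,0,0,0,0,0],[0,0.32,0,0,0,0,0],[0,0.345,0,0,0,0,0],[0,0.345,0,0,0,0,0]]]'; python3 -c "
from h import *
snap('wrist','w10.png');print(bot.get_obs()['eef_pos'])
a,b,c=[cv2.imread('pics/w%d.png'%i) for i in (8,9,10)]
cv2.imwrite('pics/c10.png',np.vstack([np.hstack([cv2.resize(a,(400,300)),cv2.resize(b,(400,300))]),np.hstack([cv2.resize(c,(400,300)),cv2.resize(c[100:250,150:350],(400,300))])]))"
```

```text
clock: 16.45
eef_pos: [0.5042, -0.4274, 0.2364]
tool_rot: [-0.0, 1.0, 0.0, -0.0]
ft_force: [1.2, -0.7, -0.6]
grip_width: 0.0852
clock: 17.33
eef_pos: [0.5041, -0.0258, 0.2345]
tool_rot: [0.001, 1.0, -0.0, 0.0]
ft_force: [0.5, 0.3, 0.5]
grip_width: 0.0856
clock: 17.67
eef_pos: [0.5043, 0.0439, 0.2344]
tool_rot: [-0.001, 1.0, -0.0, -0.0]
ft_force: [0.3, -0.4, 0.3]
grip_width: 0.0852
[0.50437396 0.04272285 0.2344066 ]
clock: 18.55
eef_pos: [0.5048, 0.3908, 0.2332]
tool_rot: [-0.0, 1.0, 0.001, -0.0]
ft_force: [-0.7, 0.2, 0.1]
grip_width: 0.0857
[0.50498954 0.38824265 0.23327205]
```

View pics/c10.png

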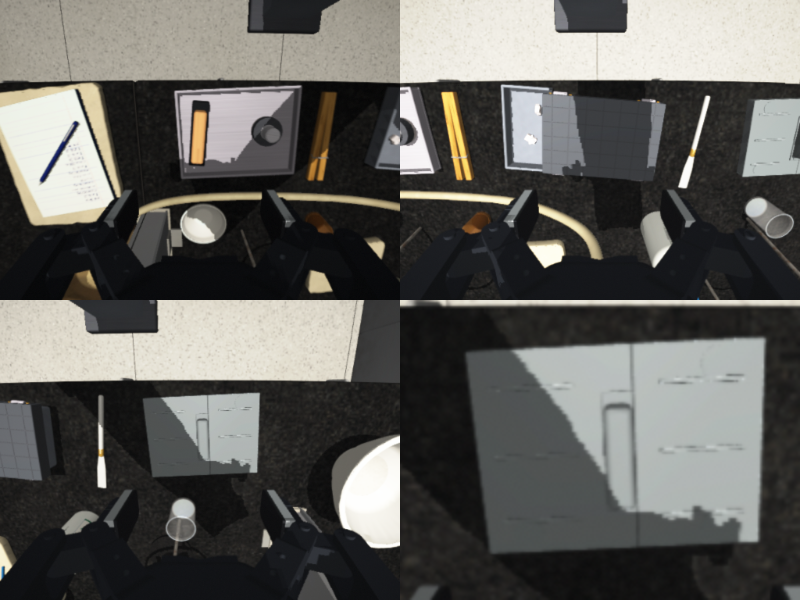

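Top-left: scraper and holder stand in the tray. Top-right: the plate is clear and the chips are in the trough at (530,140) and (540,108). Bottom: the cover's top-face corners in the full wrist frame are about (183,126), (332,119), (329,220) and (195,226). Now I'll fit edges on both the plate and the cover.

```bash
cat > edge.py <<'E'
from h import *
from scipy.ndimage import map_coordinates, gaussian_filter1d
def quadfit(fn,c,z,w=5):
    m,im=load(fn); g=im.astype(float); c=np.array(c,float); L=[]
    for i in range(4):
        p,q=c[i],c[(i+1)%4]; t=(q-p)/np.linalg.norm(q-p); n=np.array([-t[1],t[0]]); s=np.arange(-w,w+.01,.25); pts=[]
        for f in np.linspace(.1,.9,40):
            b=p+f*(q-p); xy=b+s[:,None]*n
            pr=sum(np.abs(np.gradient(gaussian_filter1d(map_coordinates(g[...,k],[xy[:,1],xy[:,0]],order=1),3))) for k in range(3))
            j=pr.argmax(); 
            if pr[j]>3: pts.append(onz(m,*xy[j],z)[:2])
        pts=np.array(pts,np.float32); l=cv2.fitLine(pts,cv2.DIST_HUBER,0,.001,.001).ravel()
        d=np.abs((pts-l[2:])@np.array([-l[1],l[0]])); L.append(l); print(" side",i,len(pts),"med res mm",(1e3*np.median(d)).round(2),"ang",np.degrees(np.arctan2(l[1],l[0])).round(2))
    X=[]
    for i in range(4):
        a,b=L[i-1],L[i]; k=np.linalg.solve(np.array([a[:2],-b[:2]]).T,b[2:]-a[2:]); X.append(a[2:]+k[0]*a[:2])
    X=np.array(X); print(fn,"centre",X.mean(0).round(4),"corners",X.round(4).tolist(),"sides mm",[(1e3*np.linalg.norm(X[i]-X[(i+1)%4])).round(1) for i in range(4)]); return X
E
python3 - <<'E'
from edge import *
m9,_=load("w9.png"); c0=np.array([.5075,.0475]); Rz=lambda d:np.array([[np.cos(np.radians(d)),-np.sin(np.radians(d))],[np.sin(np.radians(d)),np.cos(np.radians(d))]])
cc=[proj(m9,[*(c0+Rz(-4)@np.array(p)),.056]) for p in [(-.062,-.09),(-.062,.09),(.062,.09),(.062,-.09)]]
quadfit("w9.png",cc,.056)
quadfit("w1.png",[(184.8,124.1),(334.2,135.9),(319.7,229.8),(184.8,219.8)],.056)
quadfit("w10.png",[(183.5,126),(332.5,119),(329,220.5),(195.5,226.5)],.019)
m,_=load("w10.png")
for u,v in [(252.5,151.5),(266.5,151.5),(252.5,203),(266.5,203)]: print("rib",onz(m,u,v,.043).round(4))
a=cv2.imread("pics/w10.png")[105:240,165:345]; cv2.imwrite("pics/c11.png",cv2.resize(a,None,fx=4.4,fy=4.4,interpolation=cv2.INTER_CUBIC))
E
```

```text
side 0 40 med res mm 0.83 ang 84.78
 side 1 40 med res mm 0.15 ang -4.36
 side 2 39 med res mm 0.28 ang 84.96
 side 3 40 med res mm 0.1 ang -4.44
w9.png centre [0.5078 0.0479] corners [[0.4374000132083893, -0.03660000115633011], [0.4537999927997589, 0.1420000046491623], [0.5778999924659729, 0.13249999284744263], [0.5622000098228455, -0.046300001442432404]] sides mm [np.float32(179.4), np.float32(124.5), np.float32(179.5), np.float32(125.1)]
 side 0 40 med res mm 0.89 ang 85.78
 side 1 40 med res mm 0.09 ang -4.33
 side 2 40 med res mm 0.42 ang 85.45
 side 3 40 med res mm 0.1 ang -4.98
w1.png centre [0.5078 0.0481] corners [[0.4390000104904175, -0.03579999879002571], [0.4521999955177307, 0.14219999313354492], [0.5771999955177307, 0.13269999623298645], [0.5630000233650208, -0.04659999907016754]] sides mm [np.float32(178.5), np.float32(125.4), np.float32(179.9), np.float32(124.4)]
 side 0 40 med res mm 0.1 ang -87.17
 side 1 40 med res mm 0.11 ang 2.72
 side 2 40 med res mm 0.16 ang -87.33
 side 3 40 med res mm 0.06 ang 2.72
w10.png centre [0.5133 0.3985] corners [[0.4489000141620636, 0.30149999260902405], [0.43970000743865967, 0.48899999260902405], [0.5778999924659729, 0.49559998512268066], [0.5867000222206116, 0.30799999833106995]] sides mm [np.float32(187.8), np.float32(138.4), np.float32(187.8), np.float32(137.9)]
rib [0.478  0.3897 0.043 ]
rib [0.478  0.4065 0.043 ]
rib [0.5434 0.3896 0.043 ]
rib [0.5434 0.4074 0.043 ]
```

View pics/c11.png

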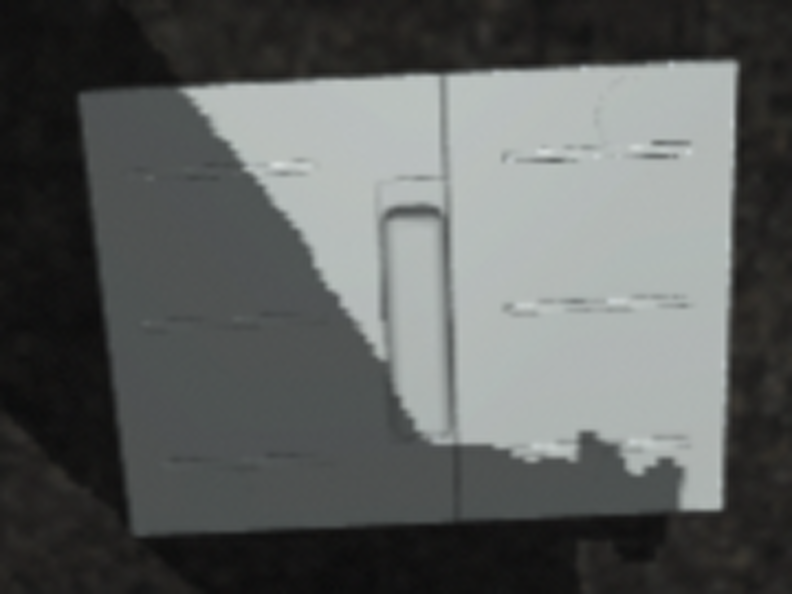

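Fits agree well: the cover is 187.8 x 138 mm at (0.513, 0.3985), yaw +2.75°. The plate is 179.5 x 124.5 mm at (0.508, 0.048), yaw about -4.5°. Grasping the rib.

```bash
python3 -m jog '[[[0.0075,0.009,-0.04,0,0,2.75,0],[0.0075,0.009,-0.08,0,0,2.75,0],[0.0075,0.009,-0.12,0,0,2.75,0],[0.0075,0.009,-0.16,0,0,2.75,0],[0.0075,0.009,-0.185,0,0,2.75,0],[0.0075,0.009,-0.199,0,0,2.75,0],[0.0075,0.009,-0.199,0,0,2.75,0],[0.0075,0.009,-0.199,0,0,2.75,0],[0.0075,0.009,-0.199,0,0,2.75,0]]]'; python3 -c "
from h import *
print(np.round([bot.get_obs()['eef_pos'] for _ in range(3)],4))"
```

```text
clock: 19.35
eef_pos: [0.5137, 0.3956, 0.0374]
tool_rot: [-0.022, 1.0, 0.001, 0.001]
ft_force: [0.4, 0.1, 0.5]
grip_width: 0.0855
[[0.5137 0.3956 0.0374]
 [0.5137 0.3956 0.0374]
 [0.5137 0.3956 0.0374]]
```

```bash
python3 -m jog '[[[0,0.002,-0.003,0,0,0,0],[0,0.002,-0.005,0,0,0,0],[0,0.002,-0.005,0,0,0,0]]]'; python3 -m jog '[[[0,0,0,0,0,0,255],[0,0,0,0,0,0,255],[0,0,0,0,0,0,255],[0,0,0,0,0,0,255],[0,0,0,0,0,0,255],[0,0,0,0,0,0,255],[0,0,0,0,0,0,255],[0,0,0,0,0,0,255]]]'; python3 -m jog '[[[0,0,0.01,0,0,0,255],[0,0,0.03,0,0,0,255],[0,0,0.06,0,0,0,255],[0,0,0.09,0,0,0,255],[0,0,0.12,0,0,0,255],[0,0,0.12,0,0,0,255],[0,0,0.12,0,0,0,255]]]'; python3 -c "
from h import *
snap('wrist','w11.png')"
```

```text
clock: 19.6
eef_pos: [0.5125, 0.3987, 0.0316]
tool_rot: [-0.023, 1.0, 0.0, 0.001]
ft_force: [0.2, -0.1, 0.4]
grip_width: 0.0855
clock: 20.27
eef_pos: [0.5121, 0.3985, 0.0309]
tool_rot: [-0.023, 1.0, 0.0, 0.0]
ft_force: [-0.5, 0.2, 1.0]
grip_width: 0.0167
clock: 20.85
eef_pos: [0.5132, 0.3993, 0.1533]
tool_rot: [-0.023, 1.0, 0.002, 0.002]
ft_force: [1.0, -0.4, -2.5]
grip_width: 0.0167
```

```bash
python3 -m jog '[[[-0.001,-0.03,0,0,0,-1,255],[-0.001,-0.07,0,0,0,-2,255],[-0.002,-0.11,0,0,0,-3,255],[-0.003,-0.15,0,0,0,-4,255],[-0.004,-0.19,0,0,0,-5,255],[-0.005,-0.23,0,0,0,-6,255],[-0.0055,-0.27,0,0,0,-7.2,255],[-0.0055,-0.31,0,0,0,-7.2,255],[-0.0055,-0.34,0,0,0,-7.2,255],[-0.0055,-0.351,0,0,0,-7.2,255]]]'; python3 -m jog '[[[0,0,-0.01,0,0,0,255],[0,0,-0.03,0,0,0,255],[0,0,-0.045,0,0,0,255],[0,0,-0.05,0,0,0,255],[0,0,-0.05,0,0,0,255],[0,0,-0.05,0,0,0,255],[0,0,-0.05,0,0,0,255]]]'
python3 - <<'E'
from h import *
o=[bot.get_obs()]; snap("wrist","w12.png"); o.append(bot.get_obs()); snap("scene","s12.png"); o.append(bot.get_obs())
print(np.round([x["eef_pos"] for x in o],4),[np.degrees(R.from_quat(x["tool_rot"]).as_matrix()[:2,1]).round(2).tolist() for x in o])
E
```

```text
clock: 21.73
eef_pos: [0.5041, 0.0431, 0.1484]
tool_rot: [0.042, 0.999, -0.001, -0.003]
ft_force: [-0.8, -0.5, -2.1]
grip_width: 0.0166
clock: 22.32
eef_pos: [0.507, 0.0481, 0.101]
tool_rot: [0.039, 0.999, 0.0, 0.0]
ft_force: [-0.1, 0.3, -1.8]
grip_width: 0.0165
[[0.507  0.0481 0.101 ]
 [0.5072 0.048  0.1014]
 [0.5073 0.0479 0.1015]] [[4.51, 57.12], [4.52, 57.12], [4.53, 57.12]]
```

Run:
```python
from edge import *
Rz=lambda d:R.from_euler("z",d,degrees=True).as_matrix()[:2,:2]
def go(fn,c,yaw,hx,hy,z,w=4):
    m,_=load(fn); cc=[proj(m,[*(np.array(c)+Rz(yaw)@np.array(p)),z]) for p in [(-hx,-hy),(-hx,hy),(hx,hy),(hx,-hy)]]; print(np.round(cc).tolist()); return quadfit(fn,cc,z,w)
go("s0.png",(.508,.048),-4.5,.062,.09,.056); go("s7.png",(.508,.048),-4.5,.062,.09,.056)
go("s12.png",(.508,.048),-4.5,.069,.094,.0895)
go("w12.png",(.508,.048),-4.5,.069,.094,.0895,6)
cv2.imwrite("pics/c12.png",np.hstack([cv2.resize(cv2.imread("pics/s12.png")[140:260,170:310],(400,343)),cv2.resize(cv2.imread("pics/w12.png"),(400,343))]))
```

```text
[[235.0, 222.0], [200.0, 192.0], [230.0, 176.0], [265.0, 203.0]]
 side 0 40 med res mm 2.11 ang 81.29
 side 1 40 med res mm 2.9 ang 5.46
 side 2 40 med res mm 0.87 ang 83.93
 side 3 40 med res mm 0.23 ang -4.26
s0.png centre [0.5085 0.0521] corners [[0.4311000108718872, -0.035599999129772186], [0.4578000009059906, 0.1386999934911728], [0.5831000208854675, 0.15070000290870667], [0.5622000098228455, -0.04540000110864639]] sides mm [np.float32(176.4), np.float32(125.8), np.float32(197.2), np.float32(131.5)]
[[235.0, 222.0], [200.0, 192.0], [230.0, 176.0], [265.0, 203.0]]
 side 0 40 med res mm 3.25 ang 85.97
 side 1 40 med res mm 2.71 ang 5.53
 side 2 20 med res mm 6.32 ang 88.76
 side 3 39 med res mm 7.07 ang 3.75
s7.png centre [0.5042 0.0515] corners [[0.4316999912261963, -0.04500000178813934], [0.44449999928474426, 0.13740000128746033], [0.5723000168800354, 0.14970000088214874], [0.5683000087738037, -0.03610000014305115]] sides mm [np.float32(182.8), np.float32(128.4), np.float32(185.9), np.float32(136.9)]
[[233.0, 216.0], [196.0, 184.0], [230.0, 167.0], [268.0, 195.0]]
 side 0 38 med
[... 247 characters left out ...]
999930858612], [0.5922999978065491, 0.13940000534057617], [0.5681999921798706, -0.04899999871850014]] sides mm [np.float32(189.4), np.float32(162.9), np.float32(190.0), np.float32(136.4)]
[[77.0, 128.0], [428.0, 128.0], [388.0, 332.0], [117.0, 332.0]]
 side 0 40 med res mm 0.21 ang 85.55
 side 1 38 med res mm 0.05 ang -4.38
 side 2 12 med res mm 0.96 ang 86.18
 side 3 38 med res mm 0.12 ang -4.26
w12.png centre [0.5059 0.0497] corners [[0.43149998784065247, -0.03880000114440918], [0.44600000977516174, 0.14820000529289246], [0.5792999863624573, 0.1379999965429306], [0.5669000148773193, -0.04879999905824661]] sides mm [np.float32(187.5), np.float32(133.7), np.float32(187.3), np.float32(135.8)]
```

View pics/c12.png

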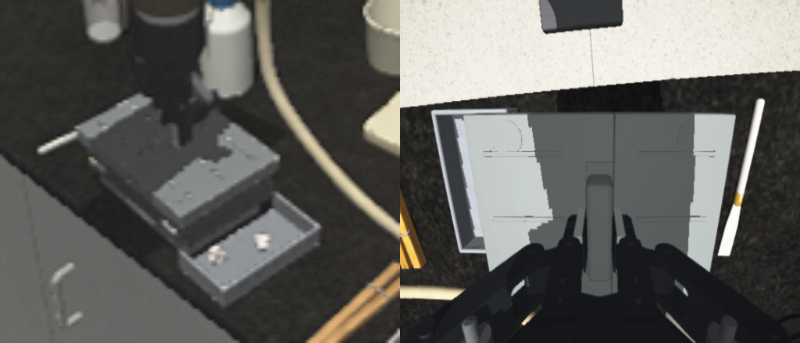

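The cover hovers squarely over the plate, with its -y edge about 1 mm too far to +y by both cameras. I'll correct that and lower it.

```bash
python3 -m jog '[[[0,-0.001,-0.004,0,0,-0.2,255],[0,-0.001,-0.008,0,0,-0.2,255],[0,-0.001,-0.01,0,0,-0.2,255],[0,-0.001,-0.012,0,0,-0.2,255],[0,-0.001,-0.014,0,0,-0.2,255],[0,-0.001,-0.014,0,0,-0.2,255]]]'; python3 -m jog '[[[0,0,-0.001,0,0,0,255],[0,0,-0.002,0,0,0,255],[0,0,-0.003,0,0,0,255],[0,0,-0.004,0,0,0,255],[0,0,-0.004,0,0,0,255]]]'
```

```text
clock: 22.92
eef_pos: [0.5061, 0.0463, 0.0861]
tool_rot: [0.042, 0.999, -0.0, -0.0]
ft_force: [0.1, -0.9, -2.1]
grip_width: 0.0168
clock: 23.33
eef_pos: [0.5064, 0.0464, 0.0825]
tool_rot: [0.042, 0.999, 0.0, -0.0]
ft_force: [-0.2, -0.4, -2.6]
grip_width: 0.0167
```

The rim went past the plate face with no contact force. Continuing down to the rollers.

```bash
python3 -m jog '[[[0,0,-0.001,0,0,0,255],[0,0,-0.002,0,0,0,255],[0,0,-0.0025,0,0,0,255],[0,0,-0.003,0,0,0,255],[0,0,-0.003,0,0,0,255]]]'
```

```text
clock: 23.75
eef_pos: [0.5068, 0.0463, 0.0798]
tool_rot: [0.042, 0.999, -0.0, 0.0]
ft_force: [0.3, 0.8, -2.2]
grip_width: 0.0168
```

```bash
python3 -m jog '[[[0,0,-0.001,0,0,0,255],[0,0,-0.0015,0,0,0,255],[0,0,-0.0015,0,0,0,255]]]'
```

```text
clock: 24.0
eef_pos: [0.5071, 0.0464, 0.0796]
tool_rot: [0.042, 0.999, 0.0, 0.001]
ft_force: [-2.0, -0.0, 6.8]
grip_width: 0.0167
```

```bash
python3 -m jog '[[[0,0,0,0,0,0,0],[0,0,0,0,0,0,0],[0,0,0,0,0,0,0],[0,0,0,0,0,0,0],[0,0,0,0,0,0,0],[0,0,0.02,0,0,0,0],[0,0,0.06,0,0,0,0],[0,0,0.09,0,0,0,0],[0,0,0.12,0,0,0,0],[0,0,0.12,0,0,0,0]]]'; python3 -c "
from h import *
snap('wrist','w13.png'); print(bot.get_obs()['eef_pos'])
from edge import *
Rz=R.from_euler('z',-4.6,degrees=True).as_matrix()[:2,:2]
m,_=load('w13.png')
quadfit('w13.png',[proj(m,[*(np.array([.5075,.0475])+Rz@np.array(p)),.068]) for p in [(-.069,-.094),(-.069,.094),(.069,.094),(.069,-.094)]],.068,5)"; python3 -m jog '[[[-0.03,-0.03,0,0,0,0,255],[-0.06,-0.06,0,0,0,0,255],[-0.06,-0.06,-0.03,0,0,0,255],[-0.06,-0.06,-0.06,0,0,0,255],[-0.06,-0.06,-0.09,0,0,0,255],[-0.06,-0.06,-0.1,0,0,0,255],[-0.06,-0.06,-0.1,0,0,0,255],[-0.06,-0.06,-0.1,0,0,0,255]]]'
```

```text
clock: 24.83
eef_pos: [0.5103, 0.0467, 0.2047]
tool_rot: [0.042, 0.999, 0.001, 0.006]
ft_force: [1.8, 0.4, 0.3]
grip_width: 0.0856
[0.50903359 0.04658744 0.20182767]
 side 0 40 med res mm 0.05 ang 85.35
 side 1 40 med res mm 0.08 ang -4.76
 side 2 40 med res mm 0.02 ang 85.31
 side 3 38 med res mm 0.42 ang -4.18
w13.png centre [0.5082 0.0477] corners [[0.4318000078201294, -0.04089999943971634], [0.44699999690055847, 0.14710000157356262], [0.5846999883651733, 0.1356000006198883], [0.5692999958992004, -0.050999999046325684]] sides mm [np.float32(188.6), np.float32(138.1), np.float32(187.2), np.float32(138.0)]
clock: 25.55
eef_pos: [0.4453, -0.0136, 0.097]
tool_rot: [0.042, 0.999, -0.0, -0.002]
ft_force: [0.4, -0.3, 1.2]
grip_width: -0.0002
```

The loose cover sits at (0.508, 0.0478), yaw -4.7°, matching the plate. Pressing the (-x,-y) corner.

```bash
python3 -m jog '[[[0.002,0.001,-0.01,0,0,0,255],[0.002,0.001,-0.018,0,0,0,255],[0.002,0.001,-0.021,0,0,0,255],[0.002,0.001,-0.023,0,0,0,255],[0.002,0.001,-0.024,0,0,0,255],[0.002,0.001,-0.024,0,0,0,255]]]';python3 -m jog '[[[0,0,-0.002,0,0,0,255],[0,0,-0.004,0,0,0,255],[0,0,-0.006,0,0,0,255],[0,0,-0.008,0,0,0,255],[0,0,-0.008,0,0,0,255]]]'
```

```text
clock: 26.05
eef_pos: [0.4478, -0.0125, 0.0745]
tool_rot: [0.042, 0.999, 0.0, -0.001]
ft_force: [-3.9, 1.1, 4.0]
grip_width: 0.0001
clock: 26.47
eef_pos: [0.449, -0.0126, 0.0681]
tool_rot: [0.042, 0.999, 0.0, 0.001]
ft_force: [-6.5, 0.5, 16.5]
grip_width: 0.0003
```

```bash
python3 -m jog '[[[0,0,-0.001,0,0,0,255],[0,0,-0.002,0,0,0,255],[0,0,-0.002,0,0,0,255]]]';python3 -m jog '[[[0,0,-0.001,0,0,0,255],[0,0,-0.002,0,0,0,255],[0,0,-0.002,0,0,0,255]]]'
```

```text
clock: 26.72
eef_pos: [0.4491, -0.0126, 0.0677]
tool_rot: [0.042, 0.999, 0.0, 0.001]
ft_force: [-10.2, 0.4, 30.6]
grip_width: 0.0001
clock: 26.97
eef_pos: [0.4492, -0.0125, 0.0673]
tool_rot: [0.042, 0.999, 0.0, 0.002]
ft_force: [-16.8, 0.9, 43.9]
grip_width: -0.0001
```

The corner stops hard at tip height 0.059, so it is home. Next the (+x,-y) corner.

```bash
python3 -m jog '[[[0,0,0.02,0,0,0,255],[0,0,0.04,0,0,0,255],[0.04,-0.003,0.04,0,0,0,255],[0.08,-0.006,0.04,0,0,0,255],[0.11,-0.009,0.04,0,0,0,255],[0.11,-0.009,0.04,0,0,0,255],[0.11,-0.009,0.025,0,0,0,255],[0.11,-0.009,0.016,0,0,0,255],[0.11,-0.009,0.013,0,0,0,255],[0.11,-0.009,0.013,0,0,0,255]]]';python3 -m jog '[[[0,0,-0.002,0,0,0,255],[0,0,-0.004,0,0,0,255],[0,0,-0.006,0,0,0,255],[0,0,-0.008,0,0,0,255],[0,0,-0.01,0,0,0,255],[0,0,-0.011,0,0,0,255],[0,0,-0.011,0,0,0,255]]]'
```

```text
clock: 27.8
eef_pos: [0.5589, -0.0215, 0.0751]
tool_rot: [0.042, 0.999, 0.0, 0.001]
ft_force: [1.5, 0.4, 3.9]
grip_width: 0.0002
clock: 28.38
eef_pos: [0.5592, -0.0215, 0.0676]
tool_rot: [0.042, 0.999, 0.0, 0.002]
ft_force: [-4.3, 0.3, 18.8]
grip_width: 0.0005
```

```bash
python3 -m jog '[[[0,0,-0.001,0,0,0,255],[0,0,-0.002,0,0,0,255],[0,0,-0.003,0,0,0,255],[0,0,-0.003,0,0,0,255]]]'; python3 -m jog '[[[0,0,0.02,0,0,0,255],[0,0,0.04,0,0,0,255],[0.002,0.04,0.04,0,0,0,255],[0.005,0.08,0.04,0,0,0,255],[0.009,0.12,0.04,0,0,0,255],[0.01,0.129,0.04,0,0,0,255],[0.01,0.129,0.025,0,0,0,255],[0.01,0.129,0.018,0,0,0,255],[0.01,0.129,0.014,0,0,0,255],[0.01,0.129,0.014,0,0,0,255]]]';python3 -m jog '[[[0,0,-0.002,0,0,0,255],[0,0,-0.004,0,0,0,255],[0,0,-0.006,0,0,0,255],[0,0,-0.008,0,0,0,255],[0,0,-0.01,0,0,0,255],[0,0,-0.011,0,0,0,255],[0,0,-0.011,0,0,0,255]]]'
```

```text
clock: 28.72
eef_pos: [0.5593, -0.0214, 0.0673]
tool_rot: [0.042, 0.999, 0.0, 0.002]
ft_force: [-10.1, 1.9, 35.3]
grip_width: 0.0001
clock: 29.55
eef_pos: [0.5674, 0.1068, 0.0742]
tool_rot: [0.042, 0.999, -0.0, -0.001]
ft_force: [-0.2, 0.5, 0.2]
grip_width: -0.0004
clock: 30.13
eef_pos: [0.5684, 0.1067, 0.067]
tool_rot: [0.042, 0.999, -0.0, 0.001]
ft_force: [-6.3, -1.7, 17.2]
grip_width: 0.0003
```

```bash
python3 -m jog '[[[0,0,-0.001,0,0,0,255],[0,0,-0.002,0,0,0,255],[0,0,-0.003,0,0,0,255],[0,0,-0.003,0,0,0,255]]]'; python3 -m jog '[[[0,0,0.02,0,0,0,255],[0,0,0.04,0,0,0,255],[-0.04,0.003,0.04,0,0,0,255],[-0.08,0.006,0.04,0,0,0,255],[-0.11,0.009,0.04,0,0,0,255],[-0.11,0.009,0.04,0,0,0,255],[-0.11,0.009,0.025,0,0,0,255],[-0.11,0.009,0.018,0,0,0,255],[-0.11,0.009,0.014,0,0,0,255],[-0.11,0.009,0.014,0,0,0,255]]]';python3 -m jog '[[[0,0,-0.002,0,0,0,255],[0,0,-0.004,0,0,0,255],[0,0,-0.006,0,0,0,255],[0,0,-0.008,0,0,0,255],[0,0,-0.01,0,0,0,255],[0,0,-0.012,0,0,0,255],[0,0,-0.014,0,0,0,255],[0,0,-0.014,0,0,0,255]]]'
```

```text
clock: 30.47
eef_pos: [0.5684, 0.1068, 0.0669]
tool_rot: [0.042, 0.999, -0.0, 0.001]
ft_force: [-13.2, -3.7, 34.1]
grip_width: 0.0003
clock: 31.3
eef_pos: [0.4581, 0.116, 0.074]
tool_rot: [0.042, 0.999, -0.0, -0.001]
ft_force: [0.1, -0.8, 0.2]
grip_width: -0.0001
clock: 31.97
eef_pos: [0.4589, 0.1164, 0.0668]
tool_rot: [0.042, 0.999, 0.0, 0.002]
ft_force: [-14.5, -3.9, 44.3]
grip_width: 0.0001
```

All four stopped at home height. I'll probe the earlier corners at 3 mm above home: no force there means they stayed down.

```bash
python3 -m jog '[[[0,0,0.02,0,0,0,255],[0,0,0.04,0,0,0,255],[-0.003,-0.04,0.04,0,0,0,255],[-0.007,-0.08,0.04,0,0,0,255],[-0.01,-0.12,0.04,0,0,0,255],[-0.01,-0.13,0.04,0,0,0,255],[-0.01,-0.13,0.025,0,0,0,255],[-0.01,-0.13,0.013,0,0,0,255],[-0.01,-0.13,0.010,0,0,0,255],[-0.01,-0.13,0.010,0,0,0,255]]]'; python3 -m jog '[[[0,0,0.02,0,0,0,255],[0,0,0.03,0,0,0,255],[0.04,-0.003,0.03,0,0,0,255],[0.08,-0.006,0.03,0,0,0,255],[0.11,-0.009,0.03,0,0,0,255],[0.11,-0.009,0.03,0,0,0,255],[0.11,-0.009,0.015,0,0,0,255],[0.11,-0.009,0.003,0,0,0,255],[0.11,-0.009,0.0,0,0,0,255],[0.11,-0.009,0.0,0,0,0,255]]]';  python3 -m jog '[[[0,0,0.02,0,0,0,255],[0,0,0.03,0,0,0,255],[0.003,0.04,0.03,0,0,0,255],[0.006,0.08,0.03,0,0,0,255],[0.009,0.12,0.03,0,0,0,255],[0.01,0.129,0.03,0,0,0,255],[0.01,0.129,0.015,0,0,0,255],[0.01,0.129,0.003,0,0,0,255],[0.01,0.129,0.0,0,0,0,255],[0.01,0.129,0.0,0,0,0,255]]]'
```

```text
clock: 32.8
eef_pos: [0.4476, -0.0135, 0.0703]
tool_rot: [0.042, 0.999, 0.0, -0.001]
ft_force: [-0.6, -0.5, 0.1]
grip_width: -0.0001
clock: 33.63
eef_pos: [0.5574, -0.0221, 0.0705]
tool_rot: [0.041, 0.999, 0.0, -0.001]
ft_force: [0.1, -0.9, -0.3]
grip_width: -0.0001
clock: 34.47
eef_pos: [0.568, 0.1063, 0.0711]
tool_rot: [0.042, 0.999, -0.0, -0.0]
ft_force: [0.3, 0.1, 0.4]
grip_width: 0.0001
```

All are down. I'll retract with the fingers open and take a final look at everything.

```bash
python3 -m jog '[[[0,0,0.03,0,0,0,255],[-0.01,-0.02,0.07,0,0,0,255],[-0.03,-0.04,0.11,0,0,0,0],[-0.05,-0.06,0.15,0,0,0,0],[-0.06,-0.06,0.165,0,0,0,0],[-0.06,-0.06,0.165,0,0,0,0],[-0.06,-0.06,0.165,0,0,0,0],[-0.06,-0.06,0.165,0,0,0,0]]]'
python3 - <<'E'
from edge import *
m,b=snap("wrist","w14.png"); _,a=snap("scene","s14.png")
Rz=R.from_euler('z',-4.6,degrees=True).as_matrix()[:2,:2]
quadfit('w14.png',[proj(m,[*(np.array([.508,.0478])+Rz@np.array(p)),.059]) for p in [(-.069,-.094),(-.069,.094),(.069,.094),(.069,-.094)]],.059,5)
cv2.imwrite("pics/c14.png",np.hstack([cv2.resize(a[135:325,150:390],(430,340)),cv2.resize(b[60:290],(370,340))]))
E
```

```text
clock: 35.13
eef_pos: [0.5088, 0.0461, 0.237]
tool_rot: [0.042, 0.999, 0.0, 0.001]
ft_force: [0.3, -0.2, 0.6]
grip_width: 0.0724
 side 0 40 med res mm 0.12 ang 85.69
 side 1 40 med res mm 0.04 ang -4.53
 side 2 40 med res mm 0.16 ang 85.51
 side 3 36 med res mm 0.68 ang -4.9
w14.png centre [0.5078 0.0476] corners [[0.4320000112056732, -0.040300000458955765], [0.44609999656677246, 0.1467999964952469], [0.583899974822998, 0.13590000569820404], [0.569100022315979, -0.05209999904036522]] sides mm [np.float32(187.7), np.float32(138.2), np.float32(188.6), np.float32(137.6)]
```

View pics/c14.png

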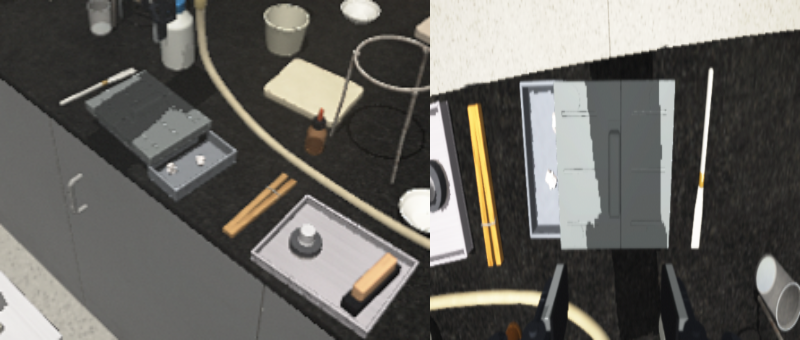

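The cover is down on the plate (left half, 150,115). Both chips are in the trough at (170,168) and (200,160), and the holder (305,238) and scraper (373,280) stand upright in the tray. The bystanders look unmoved and the arm is clear, so I'm handing in.

```bash
python3 -c "
from workcell import bot
print(bot.job_done(), bot.get_obs()['clock'])"
```

```text
the job is handed in; nothing more can be done
the job is handed in; nothing more can be done
```

The lapping station is closed down and the job was handed in after about 35 s of robot time; the hand-in reports no verdict.

- **Specimen holder:** only one was on the plate, and it now stands in the +y half of the tray.
- **Chips:** there were two. I swept both into the trough in one pass of the scraper, and the fingers never gripped them.
- **Scraper block:** it stands upright again in the -y part of the tray.
- **Cover:** I laid it on the rollers and pressed each corner to a hard stop. Measured fingertip height was about 59–59.3 mm, against 59 mm for fully home, with 34–44 N on each press.

**Last checks:**
- Probing three of the corners again about 3–4 mm above home met no force, so they had stayed down. I did not probe the fourth again, as it was the last one pressed.
- The wrist camera put the cover at (0.508, 0.048), about -4.6°, within a millimetre and half a degree of the plate.
- The final pictures showed the holder and scraper upright, both chips in the trough, the bystanders apparently unmoved and the arm clear.

**One disagreement:** edge fits on the scene camera were too coarse (2–7 mm scatter on most edges). I placed the cover on the wrist camera's fits and used only the one sharp scene edge as a cross-check; it agreed that the cover sat about 1 mm too far to +y, so I shifted it before lowering.

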